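# Gather the loose jar lids and hold the dispenser's sprung cover at its loading mark

### The job

Get the pale blue jar-lid dispenser ready for reloading: pick up the hand brush and sweep the three loose lids with it, not with the fingers, fully into the bay between the dispenser's two front feet, then set the brush down on the marble well away from the bay. Then take the cover by its tab, lift it against its spring until its pointers stand in the red bands of the side quadrants, never swinging it well beyond them, and finish while still holding it steady there so that the lids can be dropped in. Leave the jars, saucer, teaspoon, ice cube tray and tea glass where they are.

Things in the scene. Friction and masses are not known exactly. Their poses are not given: they have to be found in the camera images.
- dispenser: pale blue plastic jar-lid dispenser, fixed. Origin on the marble under the centre of its tower; x points from front to back (away from the robot), y to its left, z up. Tower 108 (x) x 166 (y) mm, rim 170 mm high, front face at x = -54 mm with push keys 8 mm proud of it, 30 to 46 mm up. Two low feet (8 wide, 14 high) run forward along the marble from the tower to x = -147 mm
- bay (a point): centre of the bay, on the marble, 100 mm in front of the dispenser's origin. The bay is the bare marble between the two feet, open to the front: 150 mm wide (inner faces of the feet at the dispenser's y = +75 and -75 mm), 93 mm deep from the tower's front face to the feet's front ends
- red_mark (a point): middle of the red band on the left quadrant, 95 mm from the hinge axis, at 0.61 rad (35 degrees) of cover opening; the band covers 0.53 to 0.69 rad. The right quadrant has the same. The quadrants are white arcs centred on the hinge, 12 mm broad, 85 to 90 mm out from the middle plane at either side, up to 85 mm above the rim
- cover_hinge (a joint): angle of the sprung cover in rad: 0 shut, growing as its front edge is lifted, red band 0.53 to 0.69 (middle 0.61), stop at 1.2. A spring always pulls it shut: about 3.5 N at the tab when shut, 8 N at the red band; let go, it snaps shut
- cover: pale blue cover plate, 112 x 166 x 6 mm, top face 176 mm above the marble when shut, a dark pointer nib at each side running along the quadrant's outer edge. Origin on the hinge axis (parallel to the dispenser's y), 52 mm behind the dispenser's origin and 173 mm above the marble; its axes turn with it; shut, they match the dispenser's
- tab (a point): on the cover's darker blue upright pull tab near its front edge, 28 mm wide (along y), 12 mm thick (along x), standing 26 mm above the cover's top face. The point is in the tab's middle, 100 mm in front of the hinge axis and 15 mm above the cover's top face; a grip across its 28 mm width can turn with the cover
- hinge (a point): middle of the cover's hinge axis (the same point as the cover's origin)
- brush: small wooden hand brush with stiff bristles, standing on its bristles: 110 mm long (its x axis), 30 mm wide, 48 mm high; the wooden back to grip from above is 30 mm wide and reaches from 22 to 48 mm above its foot, the stiff bristle block below is 106 x 26 mm; about 110 g; origin at the centre of its foot
- lid_gold: loose gold metal screw lid of a small jar, lying on the marble: disc 44 mm across, 14 mm high, about 15 g, slides easily; origin at the centre of its underside
- lid_white: loose white metal screw lid of a small jar, lying on the marble: disc 44 mm across, 14 mm high, about 15 g, slides easily; origin at the centre of its underside
- lid_red: loose red metal screw lid of a small jar, lying on the marble: disc 44 mm across, 14 mm high, about 15 g, slides easily; origin at the centre of its underside
- jar_left: empty glass jar, 70 mm across, 104 mm high, a bystander beside the dispenser; origin at the centre of its underside
- jar_right: empty glass jar, 70 mm across, 104 mm high, a bystander on the other side; origin at the centre of its underside
- saucer: white ceramic saucer, 110 mm across, 18 mm high, a bystander (on the robot's left or right, opposite the brush); origin at the centre of its underside
- teaspoon: steel teaspoon, 135 mm long, lying flat, a bystander; origin on the underside near mid-length
- ice_tray: purple ice cube tray, 110 x 200 x 32 mm, a bystander at the right; origin at the centre of its underside
- tea_glass: amber tea glass, 58 mm across the rim, 85 mm high, a bystander; origin at the centre of its underside

How it is judged:
By the outcome, as a careful person would: the job done as asked, in the order asked, and still so for the second after the job is handed in, while the arm keeps its last pose, push and grip.
It also fails if it takes over 61 s, if anything falls off the work surface, if the arm or the gripper's body presses on something with over 40 N, if the wrist force passes 120 N, or if a joint passes its speed limit or range.

### The arm

A 6-joint arm with a two-finger parallel gripper is mounted at the origin on the work surface. World frame = base frame: x ahead of the robot, y to its left, z up, the work surface at z = 0. Lengths are in m, angles in degrees, forces in N, time in s.
With the tool pointing down it reaches from about 0.3 to 0.75 m from the base axis. Payload 8.5 kg.
Tool frame: the origin (TCP) lies on the centre line of the jaws, within the pads' length; the fingertips stand 8 mm ahead of it and the grasp point (between the pads) lies 11 mm behind it; z points along the fingers, y is the direction in which the jaws open and shut (so a half turn about z gives the same grasp; the last joint's range is limited). The gripper opens to 85 mm and grips with 20 to 120 N. Pads are 22 mm wide; open, the fingers measure 114 mm over their backs; the gripper's body (76 mm by 85 mm) begins 54 mm behind the grasp point. The pads swing forward as they close: fully open they stand 13 mm farther back than shut.
Start: joints at [54.929, 21.807, 74.336, -0, 83.858, -12.336], TCP at [0.213, 0.507, 0.239] pointing down, gripper open.
Joint ranges: [-178.18, 178.18], [-50.72, 133.34], [12.68, 142.11], [-81.47, 261.47], [9.98, 163.14], [-165.26, 165.26]. Speed limits (degrees/s): [136.94, 136.94, 180, 180, 180, 180].

### API

Orientations are given as [roll, pitch, yaw] about the fixed x, y, z axes, in that order (R = Rz(yaw) Ry(pitch) Rx(roll)).
In Python, from plant import manip gives the robot as it stands. Calls block until the motion is done:
- manip.move_pose(position, orientation): joint-space move of the TCP to a pose.
- manip.servo_line(position, rotation=None, velocity=0.15, threshold=None): straight line of the TCP; rotation=None keeps the orientation; velocity is the mean speed in m/s. With threshold (N) it stops when the force on the tool has changed by that much, and returns True; else False.
- manip.set_joints(angles): joint-space move.
- manip.move_gripper(opening, squeeze=None): opening from 0.0 (shut) to 1.0 (fully open); squeeze is the grip in N (None keeps the last); returns when the fingers have stopped.
- manip.sleep(seconds).
- manip.inverse_kinematics(position, orientation): joint angles nearest the present ones, or None.
- manip.get_state(): the state.
- manip.grab_frame(name): name is "scene" or "side" or "wrist"; returns (picture, depth): 400x640x3 uint8, red, green, blue; 400x640 float32, m along the optical axis (not along the pixel's ray), 0 where there is no reading.
- manip.calibration(name): a dict with "fov_y" (degrees; the focal length in pixels is half the picture's height over the tangent of half this angle, whatever the lens; pixels are square), "cx", "cy" (the principal point, pixels), "T" (4x4, takes a point from camera to world coordinates). Camera axes: x right, y down, z forward; pixel columns grow to the right and rows downward; lengths in m; the calibration is good to about 2 mm. A picture is of the moment at which its call begins: read the wrist's pose just before it. calibration takes no time and is no camera call; for the wrist camera it gives the pose at the moment of the call.
A pose or a line that the arm cannot do raises manip.MotionError and nothing moves.
- manip.hand_in(): hands the job in, once; it reports no verdict.
The state is a dict: "time_s": time; "joint_positions": joint angles; "qd": joint speeds; "joint_torque": joint torques, N m; "tool_pos": TCP position; "ee_rot": TCP orientation; "force": force on the tool from outside, world axes, zero at the start; "torque": the same for the moment, N m; "width": opening from 0.0 (shut) to 1.0 (fully open).
Only numpy, scipy, OpenCV 4.12 (cv2) and the standard library are available. Lean on these libraries where they do the work, as an engineer would, in place of code of your own. Each camera call takes 0.05 s, during which the arm holds its last target.

## Working session

There is one attempt and no reset: what is moved stays moved. The work goes in short steps, each a Python script; the robot and the scene stay as the last script left them, time stands still between calls to the robot, and variables do not carry over. Pictures are saved under pics/ and viewed, and the job is handed in when it is done.

```bash
ls; mkdir -p pics; python3 - <<'E'
from plant import manip
import cv2
s=manip.get_state();print(s)
for n in ("scene","side","wrist"):
    c=manip.calibration(n);print(n,c)
    p,d=manip.grab_frame(n);cv2.imwrite(f"pics/{n}0.png",p[:,:,::-1])
    import numpy as np;np.save(f"pics/{n}0d.npy",d)
E
```

```text
pics
{'time_s': 0.0, 'joint_positions': array([ 5.49279194e+01,  2.18408264e+01,  7.43858142e+01, -4.29598410e-04,
        8.38592906e+01, -1.23356424e+01]), 'qd': array([0.03841186, 0.00036181, 0.07103126, 0.07471218, 0.0392901 ,
       0.03695541]), 'joint_torque': array([ 2.63804059e-04, -4.48440635e+01, -2.31285936e+01, -1.10766148e-04,
        4.53890490e-03,  2.67489028e-06]), 'tool_pos': array([0.21240071, 0.50701342, 0.23870707]), 'ee_rot': array([-1.79915961e+02, -1.79409731e-02,  1.57263595e+02]), 'force': array([-0.67509812, -0.19676917,  0.10351106]), 'torque': array([-0.01628413, -0.02468292, -0.04022662]), 'width': 1.0059967088337582}
scene {'fov_y': 54.10558009521056, 'cx': 320.09086669488545, 'cy': 192.48554390251297, 'T': array([[ 0.8175226 ,  0.42518127, -0.38842976,  1.15844782],
       [ 0.5757438 , -0.58788108,  0.56825603, -0.90578509],
       [ 0.01326132, -0.68819817, -0.72540155,  1.25883227],
       [ 0.        ,  0.        ,  0.        ,  1.        ]])}
side {'fov_y': 49.806460678322594, 'cx': 321.3394509521118, 'cy': 200.88735954787458, 'T': array([[ 0.81596664, -0.38031784,  0.4353812 , -0.0790807 ],
       [-0.57808224, -0.5425235 ,  0.60949912, -0.92740746],
       [ 0.00440114, -0.74901709, -0.66253606,  1.10524185],
       [ 0.        ,  0.        ,  0.        ,  1.        ]])}
wrist {'fov_y': 67.41177923457418, 'cx': 318.40278397236057, 'cy': 201.40534539669235, 'T': array([[ 3.86623001e-01,  8.72093278e-01,  2.99959946e-01,
         1.34155769e-01],
       [ 9.22237740e-01, -3.65440912e-01, -1.26216049e-01,
         5.38587365e-01],
       [-4.54532123e-04,  3.25432410e-01, -9.45565196e-01,
         3.73857999e-01],
       [ 0.00000000e+00,  0.00000000e+00,  0.00000000e+00,
         1.00000000e+00]])}
```

View pics/scene0.png

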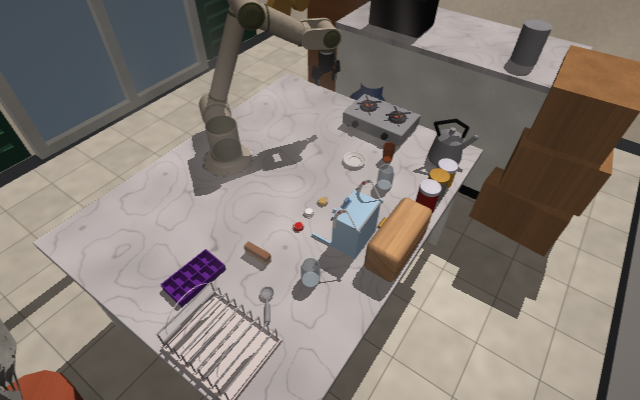

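View pics/side0.png

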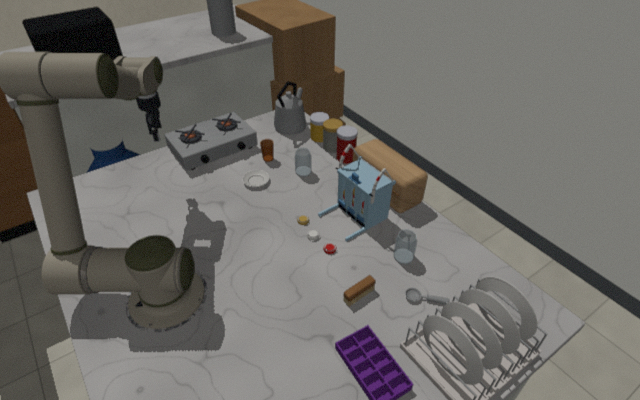

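View pics/wrist0.png

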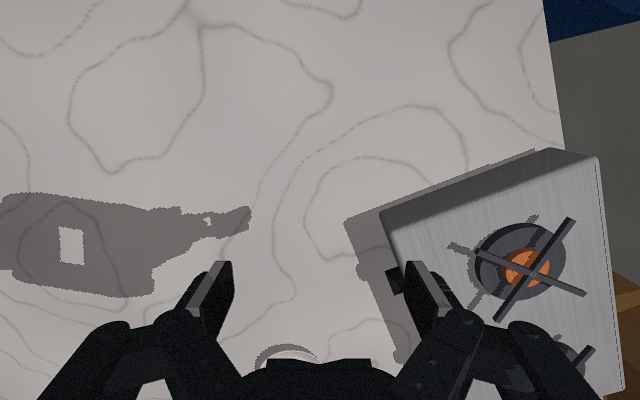

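Scene image: brush at about (257,252), lids at (323,202), (308,213), (298,227), and the dispenser at (355,220). Side image: brush at (360,289), lids at (303,220), (313,236), (330,249). Next I'll enlarge both and measure.

```bash
cat > h.py <<'E'
import numpy as np, cv2
def K(c): 
    f=200/np.tan(np.radians(c["fov_y"]/2)); return f
def ray(c,u,v):
    f=K(c); d=np.array([(u-c["cx"])/f,(v-c["cy"])/f,1.]); T=c["T"]; return T[:3,3],T[:3,:3]@d
def onz(c,u,v,z):
    o,d=ray(c,u,v); return o+d*(z-o[2])/d[2]
def cloud(c,dep):
    f=K(c); v,u=np.mgrid[:400,:640]; P=np.stack([(u-c["cx"])/f*dep,(v-c["cy"])/f*dep,dep],-1)
    return P@c["T"][:3,:3].T+c["T"][:3,3]
def proj(c,p):
    T=c["T"]; q=T[:3,:3].T@(np.array(p)-T[:3,3]); f=K(c); return q[0]/q[2]*f+c["cx"],q[1]/q[2]*f+c["cy"]
def two(c1,a,c2,b):
    o1,d1=ray(c1,*a);o2,d2=ray(c2,*b)
    s=np.linalg.lstsq(np.stack([d1,-d2],1),o2-o1,rcond=None)[0]
    p,q=o1+s[0]*d1,o2+s[1]*d2
    return (p+q)/2,np.linalg.norm(p-q)
E
python3 - <<'E'
from plant import manip
from h import *
for n,(x,y,w,h) in {"scene":(230,130,220,165),"side":(230,120,220,190)}.items():
    p=cv2.imread(f"pics/{n}0.png")
    cv2.imwrite(f"pics/{n}0z.png",cv2.resize(p[y:y+h,x:x+w],None,fx=3,fy=3,interpolation=cv2.INTER_CUBIC))
    c=manip.calibration(n); d=np.load(f"pics/{n}0d.npy"); P=cloud(c,d)
    hsv=cv2.cvtColor(p,cv2.COLOR_BGR2HSV); H,S,V=hsv[...,0].astype(int),hsv[...,1],hsv[...,2]
    box=np.zeros((400,640),bool); box[y:y+h,x:x+w]=1
    M={"red":((H<6)|(H>174))&(S>150),"gold":(H>10)&(H<30)&(S>90),"blue":(H>90)&(H<115)&(S>50)}
    for k,m in M.items():
        m=(m&box).astype(np.uint8)
        nn,l,st,ce=cv2.connectedComponentsWithStats(m)
        for i in range(1,nn):
            if st[i,4]>25:
                q=P[l==i]; print(n,k,st[i],ce[i].round(1),np.median(q,0).round(3),q.max(0).round(3))
E
```

```text
scene red [416 192  22  21 208] [426.6 200.6] [0.911 0.228 0.088] [0.939 0.254 0.121]
scene red [294 222   9   9  48] [298.1 226.2] [ 0.528 -0.137  0.012] [ 0.544 -0.118  0.021]
scene gold [429 168  21  20 275] [440.  176.1] [0.903 0.358 0.124] [0.941 0.528 0.132]
scene gold [319 198   8   8  43] [322.2 201.4] [0.527 0.034 0.013] [1.158 0.056 1.259]
scene gold [ 364  198   68   84 3178] [396.8 238.5] [ 0.909 -0.056  0.147] [1.158 0.145 1.259]
scene gold [245 242  25  17 151] [257.3 249.9] [ 0.489 -0.336  0.048] [ 1.158 -0.322  1.259]
scene blue [359 194  23  28 174] [368.1 205.3] [0.767 0.002 0.176] [0.789 0.044 0.183]
scene blue [341 197  11  12  58] [346.7 202.4] [ 0.694 -0.05   0.181] [ 0.702 -0.014  0.204]
scene blue [363 208  16  37 104] [371.8 226.6] [ 0.79  -0.004  0.068] [0.793 0.027 0.16 ]
scene blue [313 233  50  25 217] [343. 247.] [ 0.75  -0.128  0.023] [ 0.795 -0.076  0.086]
side red [337 138  19  25 269] [344.9 149.7] [0.869 0.231 0.069] [0.917 0.279 1.105]
side red [326 244   8   6  39] [329.5 246.8] [ 0.523 -0.133  0.015] [ 0.536 -0.121  0.022]
side gold [310 120  35  23 396] [324.2 128.8] [0.873 0.421 0.084] [1.511 1.072 0.132]
side gold [261 140  12  22 198] [267.1 149.7] [0.612 0.434 0.058] [0.646 0.483 0.09 ]
side gold [ 355  140   72   72 2283] [396.3 173.4] [ 0.878 -0.093  0.147] [0.959 0.147 1.105]
side gold [298 216  10   9  67] [302.6 220.1] [0.522 0.033 0.011] [0.539 0.052 0.022]
side gold [344 276  31  27 403] [359.1 288.9] [ 0.48  -0.346  0.046] [ 0.538 -0.323  1.105]
side blue [ 319  159   76   81 2422] [362.9 194.6] [ 0.697 -0.081  0.122] [0.794 0.039 1.105]
```

View pics/scene0z.png

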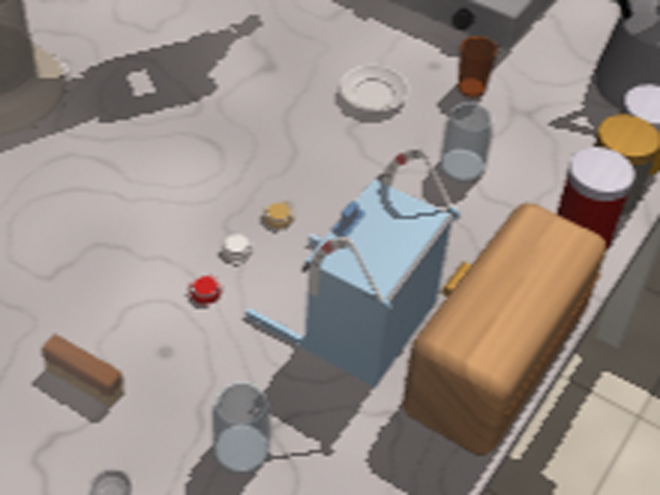

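View pics/side0z.png

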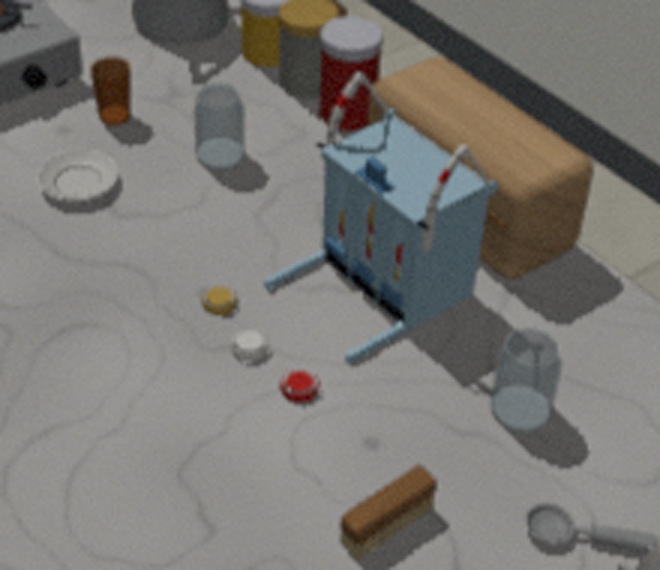

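```bash
python3 - <<'E'
from plant import manip
from h import *
for y in (180,0,90,-90): print(y,manip.inverse_kinematics([0.43,-0.13,0.30],[180,0,y]))
manip.move_pose([0.43,-0.13,0.30],[180,0,180])
c=manip.calibration("wrist");p,d=manip.grab_frame("wrist")
import pickle;pickle.dump((c,p,d),open("w1.pkl","wb"))
cv2.imwrite("pics/w1.png",p[:,:,::-1]);print(manip.get_state()["time_s"])
E
```

```text
180 [ -31.98427004    9.12727209   82.16734278    0.           88.70538513
 -121.98427004]
0 [-3.19842700e+01  9.12727209e+00  8.21673428e+01 -2.54444375e-14
  8.87053851e+01  5.80157300e+01]
90 [-31.98427004   9.12727209  82.16734278   0.          88.70538513
 -31.98427004]
-90 [-3.19842700e+01  9.12727209e+00  8.21673428e+01 -2.54444375e-14
  8.87053851e+01  1.48015730e+02]
2.6
```

View pics/w1.png

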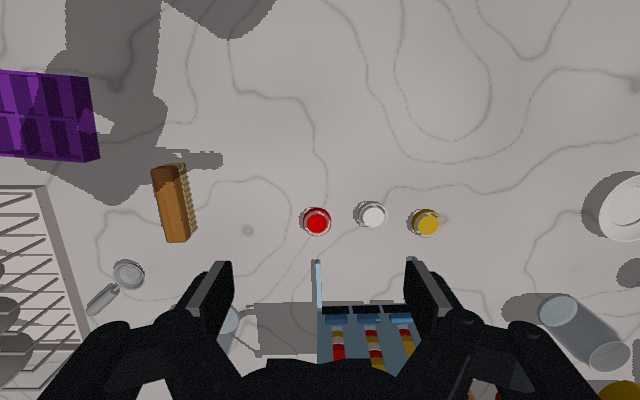

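Wrist image: lids red (316,222), white (370,215) and gold (427,223). The brush is at (174,203), the feet's front ends are near (318,262) and (411,259), and the keys are around row 312. I'll measure from these.

```bash
python3 - <<'E'
from plant import manip
from h import *
import pickle
c,p,d=pickle.load(open("w1.pkl","rb"));P=cloud(c,d)
b=p[:,:,::-1].copy();hsv=cv2.cvtColor(b,cv2.COLOR_BGR2HSV);H,S,V=[hsv[...,i].astype(int) for i in range(3)]
# lids by height from depth, z 8..22mm
for nm,(u,v) in dict(red=(316,222),white=(370,215),gold=(427,223)).items():
    Q=P[v-25:v+25,u-25:u+25]; m=(Q[...,2]>0.0095)&(Q[...,2]<0.025)
    m=cv2.morphologyEx(m.astype(np.uint8),cv2.MORPH_OPEN,np.ones((3,3)))
    cn=max(cv2.findContours(m,cv2.RETR_EXTERNAL,cv2.CHAIN_APPROX_NONE)[0],key=cv2.contourArea)
    pts=Q[m>0]; (e,r)=cv2.minEnclosingCircle(pts[:,:2].astype(np.float32)); print(nm,np.array(e).round(4),round(r,4),np.median(pts,0).round(4),
      onz(c,u,v,0.014).round(4))
# brush
m=((H>8)&(H<25)&(S>80)); m[:,:140]=0;m[:,215:]=0;m[:150]=0;m[255:]=0
q=P[m&(P[...,2]>.042)&(P[...,2]<.055)];print("brush",len(q),cv2.minAreaRect(q[:,:2].astype(np.float32)),np.median(q[:,2]))
cv2.imwrite("pics/w1z.png",cv2.resize(b[240:400,280:460],None,fx=4,fy=3.7,interpolation=cv2.INTER_CUBIC))
# dispenser from scene + side depth : top face
for n in ("scene","side"):
    cc=manip.calibration(n);dd=np.load(f"pics/{n}0d.npy");Q=cloud(cc,dd);bb=cv2.imread(f"pics/{n}0.png")
    h=cv2.cvtColor(bb,cv2.COLOR_BGR2HSV)
    blue=(h[...,0]>85)&(h[...,0]<120)&(h[...,1]>35)
    m=blue&(Q[...,0]>.6)&(Q[...,0]<.85)&(abs(Q[...,1]+.04)<.15)&(Q[...,2]>.166)&(Q[...,2]<.186)
    pts=Q[m][:,:2].astype(np.float32);r=cv2.minAreaRect(pts);print(n,len(pts),r,np.median(Q[m][:,2]));print(cv2.boxPoints(r).round(3))
    m=blue&(Q[...,0]>.6)&(Q[...,0]<.85)&(abs(Q[...,1]+.04)<.15)&(Q[...,2]>.188)&(Q[...,2]<.21);print("tab",m.sum(),np.median(Q[m],0))
E
```

```text
red [ 0.5219 -0.1327] 0.0188 [ 0.5248 -0.1324  0.015 ] [ 0.5236 -0.1339  0.014 ]
white [ 0.5152 -0.0475] 0.0163 [ 0.5149 -0.0476  0.0152] [ 0.5121 -0.0524  0.014 ]
gold [0.5277 0.0369] 0.0166 [0.5279 0.0369 0.0151] [0.5252 0.0352 0.014 ]
brush 1653 ((0.4868205487728119, -0.3368442952632904), (0.10791780799627304, 0.030166514217853546), 2.3568637371063232) 0.04812891776114603
scene 896 ((0.7370268702507019, -0.04777715355157852), (0.11861109733581543, 0.17947928607463837), 2.596724033355713) 0.17562708461780618
[[ 0.674  0.039]
 [ 0.682 -0.14 ]
 [ 0.8   -0.135]
 [ 0.792  0.045]]
tab 30 [ 0.69193743 -0.05114658  0.19966455]
side 914 ((0.7310471534729004, -0.050987184047698975), (0.11649006605148315, 0.17944423854351044), 3.3758223056793213) 0.17645522396225455
[[ 0.668  0.035]
 [ 0.678 -0.144]
 [ 0.794 -0.137]
 [ 0.784  0.042]]
tab 43 [ 0.68664667 -0.05266322  0.19962167]
```

View pics/w1z.png

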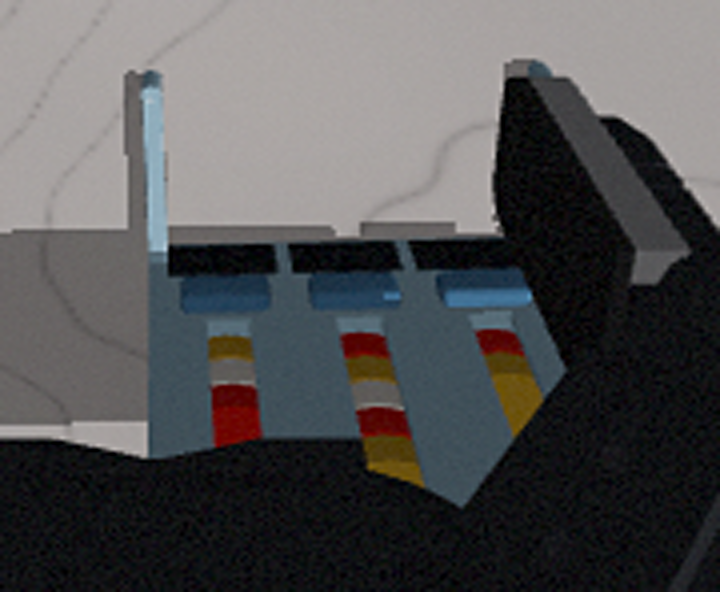

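```bash
python3 - <<'E'
from plant import manip
from h import *
import pickle
c,p,d=pickle.load(open("w1.pkl","rb"));P=cloud(c,d)
cs={n:manip.calibration(n) for n in("scene","side")}
print("wrist right foot end",onz(c,318,260,.014),"tower base corner-ish",onz(c,317.5,308,.014),"left foot end",onz(c,415,257.6,.014))
# foot by height in wrist cloud
b=cv2.cvtColor(np.ascontiguousarray(p),cv2.COLOR_RGB2HSV)
blue=(b[...,0]>85)&(b[...,0]<120)&(b[...,1]>35)
m=blue&(P[...,2]>.009)&(P[...,2]<.02);m[:,:300]=0;m[:,330:]=0
q=P[m];r=cv2.fitLine(q[:,:2].astype(np.float32),cv2.DIST_HUBER,0,.01,.01).ravel();print("rfoot",len(q),q.min(0),q.max(0),np.median(q,0),r,np.degrees(np.arctan2(r[1],r[0])))
# front face of tower in wrist: z .06-.13
m=blue&(P[...,2]>.06)&(P[...,2]<.15);q=P[m];r=cv2.fitLine(q[:,:2].astype(np.float32),cv2.DIST_HUBER,0,.01,.01).ravel();print("front",len(q),r,np.degrees(np.arctan2(r[1],r[0])), r[2]+( -.05-r[3])*r[0]/r[1])
# side image
s=cs["side"];print("side ends",onz(s,319.3,215,.014),onz(s,346.7,239.3,.014))
Q=cloud(s,np.load("pics/side0d.npy"));h=cv2.cvtColor(cv2.imread("pics/side0.png"),cv2.COLOR_BGR2HSV)
blue=(h[...,0]>85)&(h[...,0]<120)&(h[...,1]>35)
m=blue&(Q[...,2]>.06)&(Q[...,2]<.15)&(Q[...,0]>.6)&(Q[...,0]<.72)&(abs(Q[...,1]+.04)<.08);q=Q[m];r=cv2.fitLine(q[:,:2].astype(np.float32),cv2.DIST_HUBER,0,.01,.01).ravel();print("front side",len(q),r,np.degrees(np.arctan2(r[1],r[0])), r[2]+( -.05-r[3])*r[0]/r[1])
E
```

```text
wrist right foot end [ 0.58913712 -0.13087005  0.014     ] tower base corner-ish [ 0.68129914 -0.1317064   0.014     ] left foot end [0.58478368 0.02319954 0.014     ]
rfoot 258 [ 0.59385973 -0.13416789  0.00900621] [ 0.68801449 -0.11402752  0.01998874] [ 0.64142567 -0.13085933  0.01470543] [ 0.9997671   0.02157919  0.6342784  -0.13019839] 1.2364928
front 2228 [ 0.03167477 -0.99949825  0.68480724 -0.05902905] -88.18486 0.6845211
side ends [0.58646888 0.01671815 0.014     ] [ 0.59372494 -0.13846875  0.014     ]
front side 463 [ 0.03258934 -0.9994688   0.6848856  -0.05846229] -88.13243 0.6846097
```

Fits agree: the dispenser origin is at (0.7385,-0.049), yaw about 1.9°. The tab should be at (0.6905,-0.0506) and is measured at about (0.690,-0.052). The brush measures 108x30 mm with its top at 48 mm, and the lid tops are at about 15 mm, so all sizes match. The lids are spread wider than the bay mouth, so I'll nudge red and gold inward with the brush first, then sweep all three in.

```bash
cat >> h.py <<'E'
O=np.array([0.7385,-0.049]); YAW=1.9
def D(a,l,z):
    t=np.radians(YAW); return [O[0]+a*np.cos(t)-l*np.sin(t),O[1]+a*np.sin(t)+l*np.cos(t),z]
def inD(p):
    t=np.radians(YAW); q=np.array(p[:2])-O; return np.array([q[0]*np.cos(t)+q[1]*np.sin(t),-q[0]*np.sin(t)+q[1]*np.cos(t)])
def snap(n,tag):
    from plant import manip
    import pickle
    c=manip.calibration(n);p,d=manip.grab_frame(n);pickle.dump((c,p,d),open(f"{tag}.pkl","wb"));cv2.imwrite(f"pics/{tag}.png",p[:,:,::-1]);return c,p,d
E
python3 - <<'E'
from plant import manip
from h import *
# feasibility of tab arc
for y0 in (180,0):
  for th in (0,20,35):
    t=np.radians(th); hx,hz=0.052,0.173
    a=hx-0.1*np.cos(t)+0.017*np.sin(t); z=hz+0.1*np.sin(t)+0.017*np.cos(t)
    r=[180,th,YAW] if y0==0 else [180,-th,180+YAW]
    q=manip.inverse_kinematics(D(a,0,z),r); print(y0,th,np.round(D(a,0,z),3),None if q is None else np.round(q,1))
manip.move_gripper(0.7)
b=[0.4868,-0.3368]
manip.move_pose([*b,0.12],[180,0,182.2])
print(manip.servo_line([*b,0.031],velocity=0.15,threshold=12))
manip.move_gripper(0.0,squeeze=45)
s=manip.get_state();print(s["time_s"],s["tool_pos"],s["width"],s["force"])
E
```

```text
180 0 [ 0.691 -0.051  0.19 ] [ -14.    38.5   52.9    0.    88.7 -105.9]
180 20 [ 0.702 -0.05   0.223] [ -12.    50.6   25.2   -5.7  123.6 -106.2]
180 35 [ 0.718 -0.05   0.244] None
0 0 [ 0.691 -0.051  0.19 ] [-14.   38.5  52.9  -0.   88.7  74.1]
0 20 [ 0.702 -0.05   0.223] [-12.   50.6  25.2  -5.7 123.6  73.8]
0 35 [ 0.718 -0.05   0.244] None
False
5.1833 [ 0.48719853 -0.33712801  0.03211199] 0.3405833173413128 [-0.91174695  0.79327214  6.11017724]
```

Brush gripped: the opening is 29 mm against an expected 30 mm. Next come the lateral nudges, red first and then gold.

```bash
python3 - <<'E'
from plant import manip
from h import *
Z=0.0335;U=0.085
p=manip.get_state()["tool_pos"]
manip.servo_line([p[0],p[1],U],velocity=0.2)
manip.servo_line(D(-.228,-.135,U),[180,0,180+YAW],velocity=0.25)
manip.servo_line(D(-.228,-.135,Z),velocity=0.15)
manip.servo_line(D(-.228,-.079,Z),velocity=0.07)
manip.servo_line(D(-.228,-.095,Z),velocity=0.15)
s=manip.get_state();print(s["time_s"],s["force"],s["width"])
manip.servo_line(D(-.228,-.095,U),velocity=0.2)
c,_,_=snap("wrist","w2");snap("side","s2");print(c["T"][:3,3])
E
```

```text
8.0417 [ 0.28650601  0.45633619 -1.57671124] 0.34226024232533275
[ 0.42878728 -0.15500727  0.22012868]
```

View pics/w2.png

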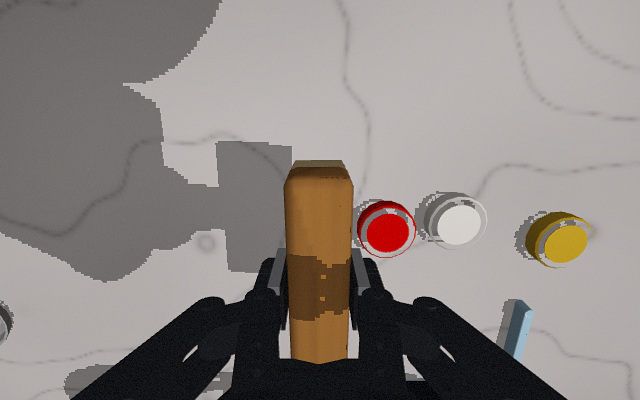

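View pics/s2.png

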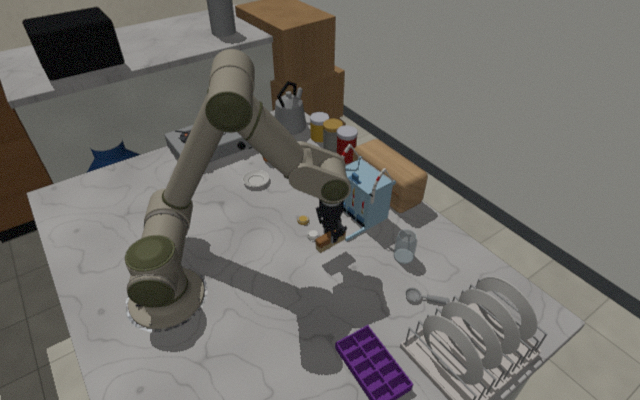

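Wrist image: red has moved to (386,228), close beside white (456,222). Gold is at (557,240) and the left foot's end at (518,305). I'll measure these in the dispenser frame.

```bash
python3 - <<'E'
from h import *
import pickle
c,p,d=pickle.load(open("w2.pkl","rb"))
for n,(u,v) in dict(red=(387,228),white=(458,223),gold=(559,240)).items(): print(n,inD(onz(c,u,v,.0145)).round(4))
print("left foot end",inD(onz(c,518,302,.014)))
P=cloud(c,d);q=P[170:200,300:340].reshape(-1,3);print("brush top",np.median(q,0),inD(np.median(q,0)))
E
```

```text
red [-0.221  -0.0443]
white [-0.225   0.0082]
gold [-0.211   0.0871]
left foot end [-0.15424781  0.0685701 ]
brush top [ 0.46233531 -0.1534742   0.10142164] [-0.27947672 -0.09526047]
```

The edge points read about 6 mm inward because of lens distortion off-axis. The central ones fit, so I'm keeping the frame. Gold is next.

```bash
python3 - <<'E'
from plant import manip
from h import *
Z=0.0335;U=0.085
manip.servo_line(D(-.220,.145,U),velocity=0.3)
manip.servo_line(D(-.220,.145,Z),velocity=0.15)
manip.servo_line(D(-.220,.081,Z),velocity=0.07)
manip.servo_line(D(-.220,.097,Z),velocity=0.15)
manip.servo_line(D(-.220,.097,U),velocity=0.2)
snap("wrist","w3")
manip.move_pose(D(-.325,0,U),[180,0,90+YAW])
snap("wrist","w4")
s=manip.get_state();print(s["time_s"],s["force"],s["width"])
E
```

```text
13.0 [ 0.57247837 -0.07708111 -0.81932732] 0.3381874461019711
```

View pics/w3.png

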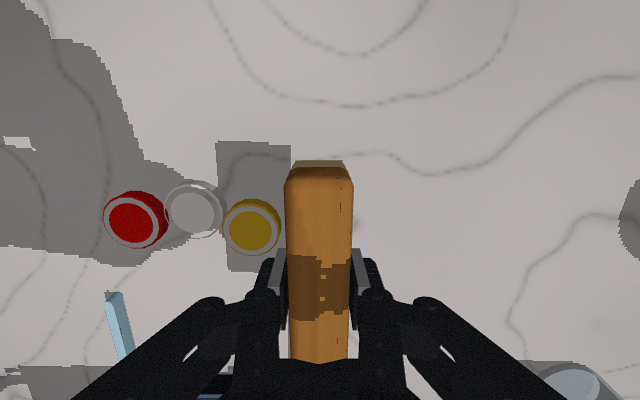

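View pics/w4.png

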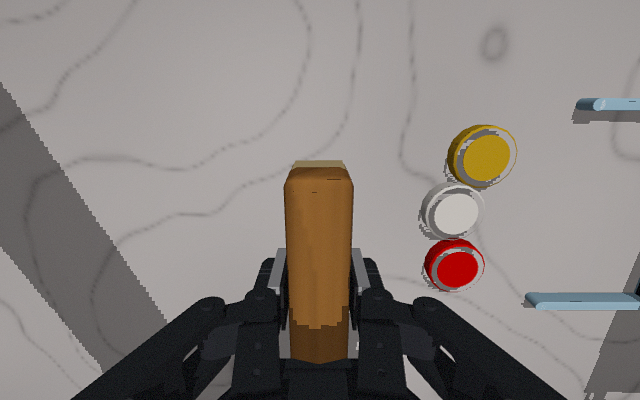

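Wrist image w4: gold (483,156), white (454,211) and red (455,265) form a compact row. The feet's ends are at (580,104) for the left and (530,299) for the right. Computing laterals.

```bash
python3 - <<'E'
from h import *
import pickle
c,p,d=pickle.load(open("w4.pkl","rb"))
for n,(u,v) in dict(gold=(484,156),white=(456,211),red=(457,265),lfoot=(584,103),rfoot=(532,298)).items(): print(n,inD(onz(c,u,v,.0145)).round(4))
E
```

```text
gold [-0.2119  0.0457]
white [-0.2251  0.0052]
red [-0.2175 -0.0398]
lfoot [-0.153   0.0804]
rfoot [-0.1518 -0.0704]
```

Measured between the feet (about ±75), red and gold sit near ±45, so all three fit with room to spare. Now the main sweep.

```bash
python3 - <<'E'
from plant import manip
from h import *
Z=0.0335;U=0.085
manip.servo_line(D(-.290,0,Z),velocity=0.15)
print(manip.servo_line(D(-.139,0,Z),velocity=0.08,threshold=15))
s=manip.get_state();print(s["time_s"],s["force"],s["tool_pos"],inD(s["tool_pos"]))
manip.servo_line(D(-.20,0,Z),velocity=0.15)
manip.servo_line(D(-.24,0,U),velocity=0.2)
snap("wrist","w5");snap("scene","sc5");snap("side","s5")
E
```

```text
False
15.6083 [ 0.73717407 -0.42683875 -1.21789903] [ 0.59940142 -0.05361893  0.03356279] [-1.39175250e-01 -4.55033651e-06]
```

View pics/w5.png

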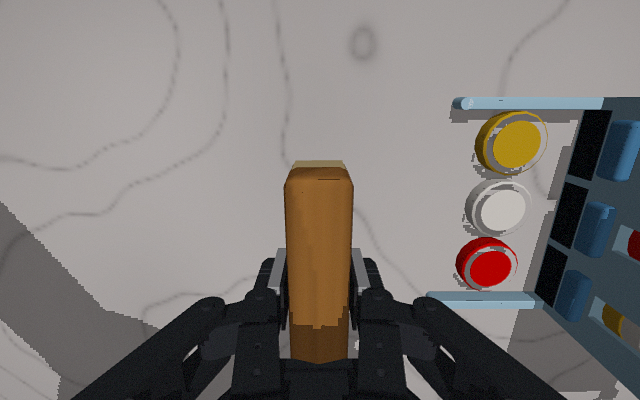

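All three lids are in the bay, with their rear edges about 19 mm inside the feet's front ends (cols 457–475 against foot ends at 428–452). Now the brush goes down.

```bash
python3 - <<'E'
from plant import manip
from h import *
b=[0.45,-0.28]
manip.move_pose([*b,0.09],[180,0,90+YAW])
print(manip.servo_line([*b,0.0322],velocity=0.1,threshold=8))
manip.move_gripper(0.75)
manip.servo_line([*b,0.13],velocity=0.25)
s=manip.get_state();print(s["time_s"],s["force"],s["width"])
# pre-tilt feasibility
for off in (-10,-15,-20,-25):
  for th in (0,35,40):
    t=np.radians(th); g=0.017
    a=0.052-0.1*np.cos(t)+g*np.sin(t); z=0.173+0.1*np.sin(t)+g*np.cos(t)
    q=manip.inverse_kinematics(D(a,0,z),[180,-(th+off),180+YAW]); print(off,th,None if q is None else np.round(q,1))
manip.move_pose(D(-.16,0,0.27),[180,0,180+YAW])
snap("wrist","w6");snap("side","s6");print(manip.get_state()["time_s"])
E
```

```text
True
19.2917 [ 0.40370106  0.12401525 -1.13222891] 0.7476874451889749
-10 0 [ -15.    34.    62.     3.    74.4 -107.5]
-10 35 None
-10 40 None
-15 0 [ -15.6   32.1   66.4    4.8   67.2 -108.8]
-15 35 [ -11.7   53.5   15.5   -6.1  130.3 -106.8]
-15 40 None
-20 0 [ -16.2   30.4   70.7    7.    60.  -110.6]
-20 35 [ -12.1   49.8   22.6   -4.2  122.1 -105.8]
-20 40 None
-25 0 [ -16.8   28.9   74.9    9.8   52.7 -113. ]
-25 35 [ -12.5   46.3   29.    -2.7  114.3 -105.3]
-25 40 [ -12.    51.    19.1   -4.3  124.4 -105.9]
20.525
```

View pics/w6.png

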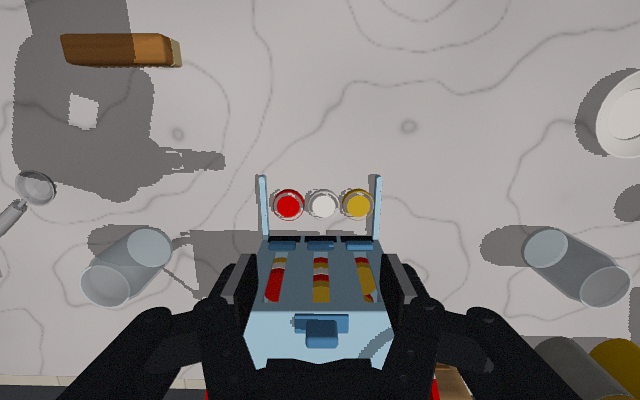

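View pics/s6.png

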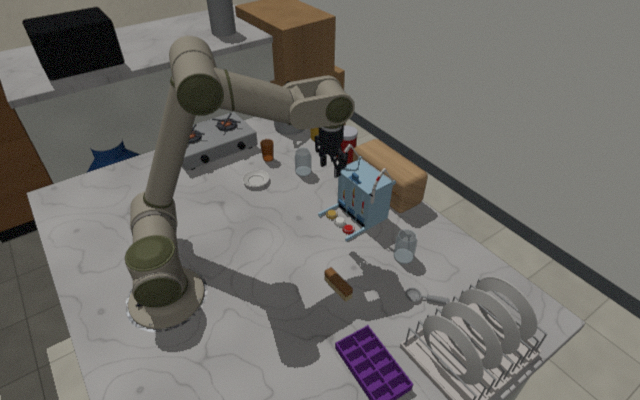

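```bash
python3 - <<'E'
from h import *
import pickle
c,p,d=pickle.load(open("w6.pkl","rb"))
cv2.imwrite("pics/w6z.png",cv2.resize(np.ascontiguousarray(p[150:380,220:420,::-1]),None,fx=3.5,fy=2.6*1,interpolation=cv2.INTER_CUBIC))
P=cloud(c,d)
h=cv2.cvtColor(np.ascontiguousarray(p),cv2.COLOR_RGB2HSV);bl=(h[...,0]>85)&(h[...,0]<120)&(h[...,1]>35)
m=bl&(P[...,2]>.194)&(P[...,2]<.207);q=P[m];print("tab top",m.sum(),q.min(0),q.max(0),np.median(q,0))
if m.sum()>10: print(cv2.minAreaRect(q[:,:2].astype(np.float32)), [inD(x) for x in (q.min(0),q.max(0),np.median(q,0))])
m=bl&(P[...,2]>.172)&(P[...,2]<.18);q=P[m];r=cv2.minAreaRect(q[:,:2].astype(np.float32));print("cover",m.sum(),r,np.median(q,0),inD(r[0]))
for n,(u,v) in dict(red=(288,204),white=(323,204),gold=(357,203)).items(): print(n,inD(onz(c,u,v,.0145)))
for n,(u,v) in dict(l=(377,177),r=(262,177)).items(): print(n,inD(onz(c,u,v,.014)))
E
```

```text
tab top 511 [ 0.68304946 -0.06328086  0.19412086] [ 0.69481136 -0.03631749  0.2037027 ] [ 0.68597422 -0.05014245  0.20161973]
((0.6890130043029785, -0.04976152628660202), (0.011664953082799911, 0.02695665881037712), 0.8638956546783447) [array([-0.05589354, -0.01243454]), array([-0.04324413,  0.01412405]), array([-0.05253478,  0.00059968])]
cover 6441 ((0.711795449256897, -0.051990240812301636), (0.06962031871080399, 0.14203444123268127), 1.671738624572754) [ 0.70500137 -0.05463521  0.17660657] [-0.02678901 -0.0021032 ]
red [-0.10806571 -0.0433121 ]
white [-0.10792929  0.00486931]
gold [-0.10925483  0.05162814]
l [-0.14582865  0.07700588]
r [-0.14624927 -0.07677125]
```

View pics/w6z.png

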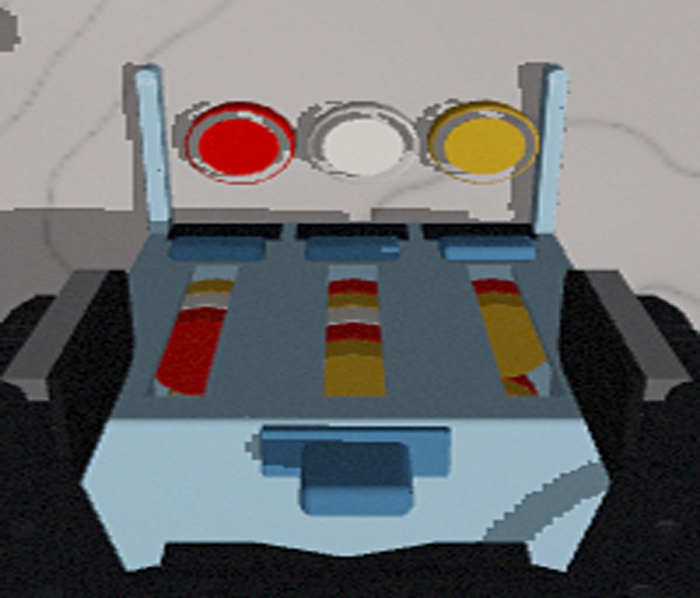

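The feet now read ±77 mm at −146 mm, so the frame is confirmed, and the lids sit at about −108 mm inside the bay. The tab measures 27x12 mm, centred at (−0.0495, 0.0006), with its top at 202 mm. I'll grip it with the tool leaned back 20°, since the full 35° tilt is out of reach.

```bash
cat >> h.py <<'E'
OFF=-20
def tabpose(thdeg,up=0.0,g=0.0205,r=0.102):
    t=np.radians(thdeg); rx=-r; a=0.052+rx*np.cos(t)+g*np.sin(t); z=0.173-rx*np.sin(t)+g*np.cos(t)
    return D(a,0.0,z+up),[180,-(thdeg+OFF),180+YAW]
E
python3 - <<'E'
from plant import manip
from h import *
import pickle
c,p,d=pickle.load(open("w6.pkl","rb"));P=cloud(c,d)
print("base z",P[318:321,297:303,2].mean(),P[318:321,342:346,2].mean())
for th in range(0,42,5): print(th, manip.inverse_kinematics(*tabpose(th)) is not None,end=" ")
manip.move_gripper(0.5)
manip.move_pose(*tabpose(0,up=0.06))
print(manip.servo_line(*tabpose(0,up=0.0),velocity=0.08,threshold=6))
s=manip.get_state();print(s["time_s"],s["tool_pos"],s["force"],tabpose(0)[0])
snap("side","s7");snap("wrist","w7")
E
```

```text
base z 0.17948212772726546 0.17963385787240602
0 True 5 True 10 True 15 True 20 True 25 True 30 True 35 True 40 False False
22.275 [ 0.68876629 -0.05072341  0.1941913 ] [ 0.32709017 -0.368358   -0.45408173] [np.float64(0.6885274892029122), np.float64(-0.05065775891942632), np.float64(0.19349999999999998)]
```

View pics/w7.png

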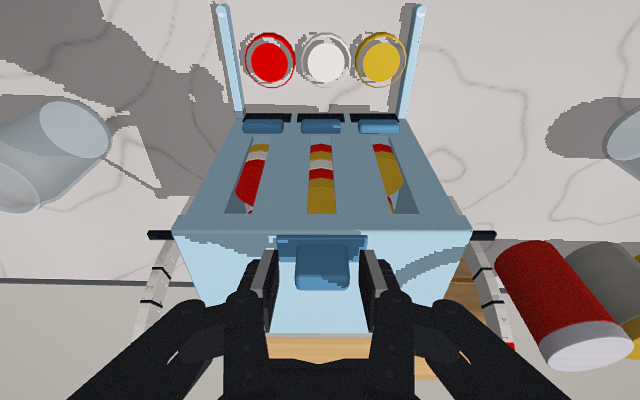

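The fingers straddle the tab (columns 295–349, pads at ~277 and ~362), with nothing touched. The pointers show at (160,235) and (484,235). Grip and lift.

```bash
python3 - <<'E'
from plant import manip
from h import *
manip.move_gripper(0.0,squeeze=80)
s=manip.get_state();print(s["width"]*85,s["force"])
for th in (5,10,15,20,25,30,33.5):
    manip.servo_line(*tabpose(th),velocity=0.04)
    s=manip.get_state();print(th,np.round(s["force"],1),round(s["width"]*85,1))
print(s["time_s"],s["tool_pos"],s["ee_rot"])
snap("side","s8");snap("wrist","w8");snap("scene","sc8")
for n,(x,y,w,h) in {"sc8":(310,160,110,82),"s8":(310,120,110,82)}.items():
    p=cv2.imread(f"pics/{n}.png");cv2.imwrite(f"pics/{n}z.png",cv2.resize(p[y:y+h,x:x+w],None,fx=7,fy=7,interpolation=cv2.INTER_CUBIC))
E
```

```text
25.201875643683223 [-4.25650351  6.66887292  5.28693609]
5 [-2.8  6.  -3.1] 25.2
10 [-3.4  5.4 -1.5] 25.5
15 [-5.   5.  -0.9] 25.5
20 [-6.8  5.2 -0.3] 25.4
25 [-7.   4.8  0. ] 25.1
30 [-7.2  5.3  0.2] 25.6
33.5 [-8.5  5.8 -0.2] 25.3
25.2167 [ 0.7158998  -0.04831215  0.24636846] [ 179.86848544  -13.74981106 -178.00314733]
```

View pics/w8.png

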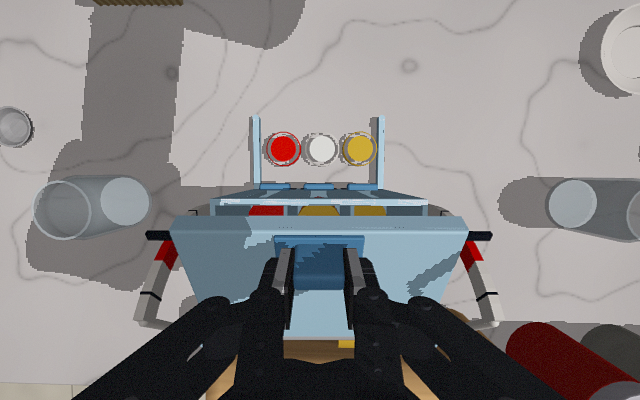

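View pics/s8z.png

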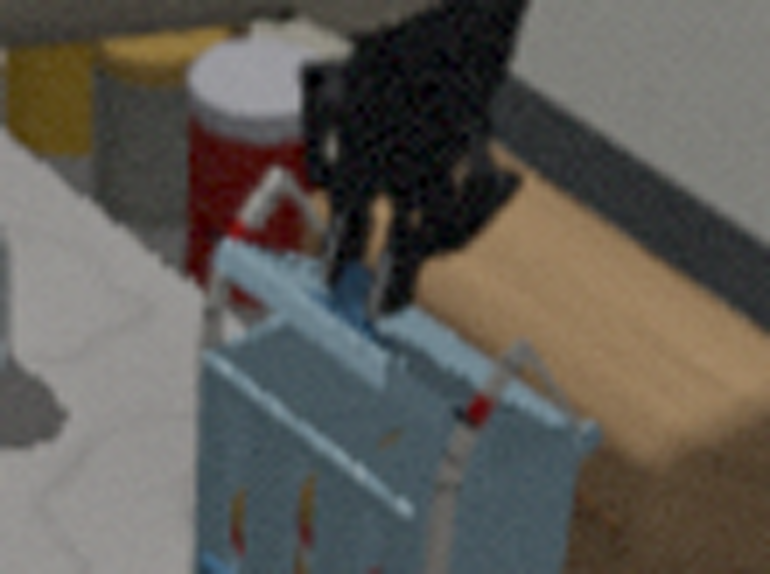

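View pics/sc8z.png

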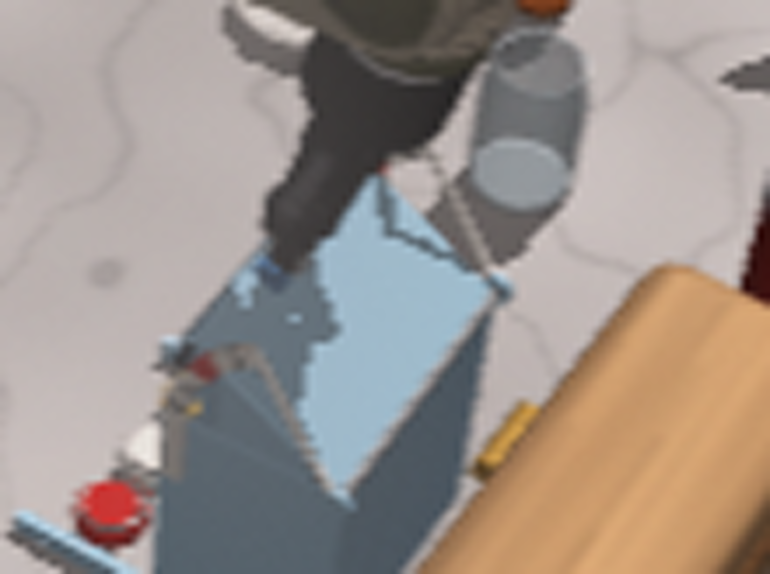

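The pointers are at the lower part of the red bands: red is visible just beyond the nibs at (162,248) and (472,250) in the wrist picture, and side view crop (475,410) agrees. I'll get the angle from the cover plane in depth.

```bash
cat >> h.py <<'E'
def coverang(c,p,d,box):
    P=cloud(c,d);h=cv2.cvtColor(np.ascontiguousarray(p),cv2.COLOR_RGB2HSV)
    bl=(h[...,0]>85)&(h[...,0]<120)&(h[...,1]>25)&(h[...,2]>110)
    m=np.zeros((400,640),bool);x,y,w,hh=box;m[y:y+hh,x:x+w]=1;m&=bl
    q=P[m];t=np.radians(YAW)
    a=(q[:,0]-O[0])*np.cos(t)+(q[:,1]-O[1])*np.sin(t); z=q[:,2]
    k=(z>.175)&(z<.27)&(a>-.06)&(a<.07);a,z=a[k],z[k]
    l=cv2.fitLine(np.stack([a,z],1).astype(np.float32),cv2.DIST_HUBER,0,.001,.01).ravel()
    dist=(a-.052)*-1
    return len(a),np.degrees(np.arctan(-l[1]/l[0])),l
E
python3 - <<'E'
from h import *
import pickle
for t,b in (("w8",(170,218,310,115)),("sc8",(355,185,28,48))):
    print(t,coverang(*pickle.load(open(t+".pkl","rb")),b))
c,p,d=pickle.load(open("w8.pkl","rb"))
cv2.imwrite("pics/w8z.png",np.hstack([cv2.resize(np.ascontiguousarray(p[200:340,x:x+80,::-1]),None,fx=4.5,fy=4.2,interpolation=cv2.INTER_CUBIC) for x in (120,440)]))
c,p,d=pickle.load(open("w8.pkl","rb"));
# nib direct: angle of points about hinge
for (u,v) in ((153,236),(485,236)):
    P=cloud(c,d)[v-1:v+2,u-3:u+4].reshape(-1,3);P=np.median(P,0);a=inD(P);print(P,a,np.degrees(np.arctan2(P[2]-.173,.052-a[0])),np.hypot(P[2]-.173,.052-a[0]))
E
```

```text
w8 (19153, np.float32(31.845625), array([ 0.84947276, -0.5276324 , -0.01023231,  0.21609746], dtype=float32))
sc8 (649, np.float32(32.79782), array([ 0.8405872 , -0.5416763 ,  0.01647098,  0.19856854], dtype=float32))
[ 0.70333109 -0.14237519  0.23168548] [-0.03824544 -0.09215782] 33.03544332600371 0.10764861877573191
[0.69691924 0.04356898 0.23242197] [-0.03848876  0.0938967 ] 33.29202214780348 0.10825519142469511
```

View pics/w8z.png

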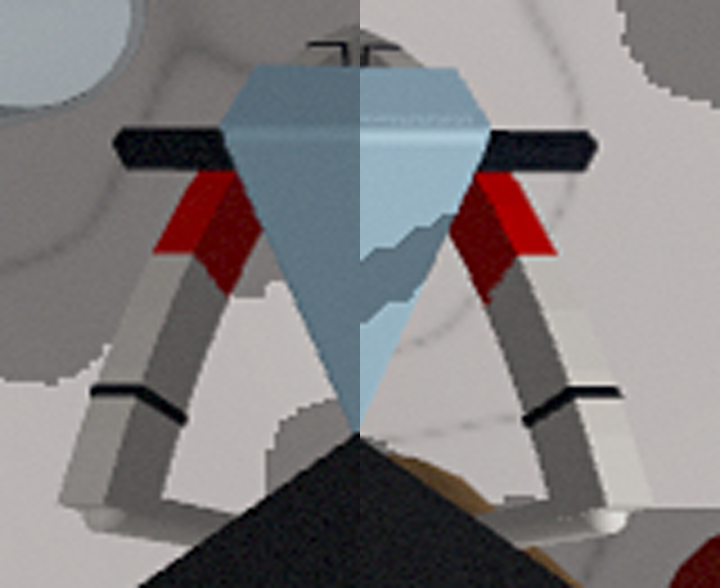

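Estimates are 31.8° (plane), 32.8° (scene) and 33.2° (nibs). That's inside the band but low, so I'll raise it about 2.3° towards the middle.

```bash
python3 - <<'E'
from plant import manip
from h import *
manip.servo_line(*tabpose(35.8),velocity=0.03)
manip.sleep(0.5)
c,p,d=snap("wrist","w9");snap("side","s9");snap("scene","sc9")
print(coverang(c,p,d,(170,218,310,115)))
for (u,v) in ((153,236),(485,236)):
    P=np.median(cloud(c,d)[v-1:v+2,u-3:u+4].reshape(-1,3),0);a=inD(P);print(np.degrees(np.arctan2(P[2]-.173,.052-a[0])))
cv2.imwrite("pics/w9z.png",np.hstack([cv2.resize(np.ascontiguousarray(p[200:340,x:x+80,::-1]),None,fx=4.5,fy=4.2,interpolation=cv2.INTER_CUBIC) for x in (120,440)]))
s=manip.get_state();print(s["time_s"],s["force"],s["width"]*85,s["tool_pos"])
E
```

```text
(19331, np.float32(33.63711), array([ 0.83256257, -0.553931  , -0.02378157,  0.22852333], dtype=float32))
35.3604706628301
35.61108746167444
26.3083 [-7.89483868  6.57200579 -0.55571565] 25.30425559705525 [ 0.71884756 -0.04821942  0.24926658]
```

View pics/w9z.png

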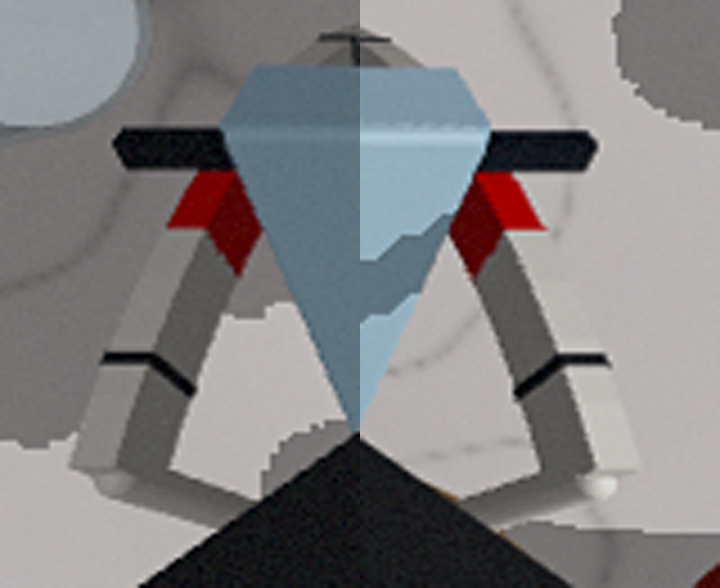

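View pics/s9.png

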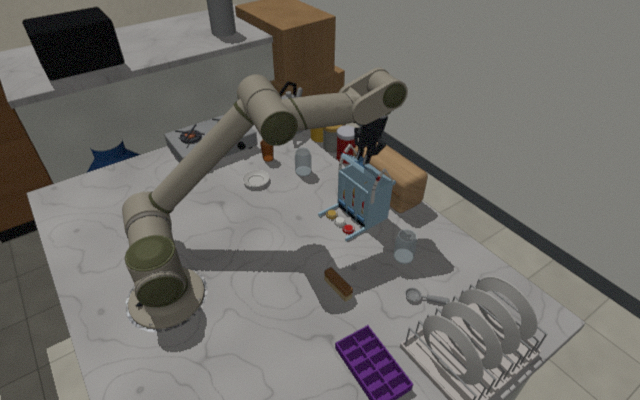

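View pics/w9.png

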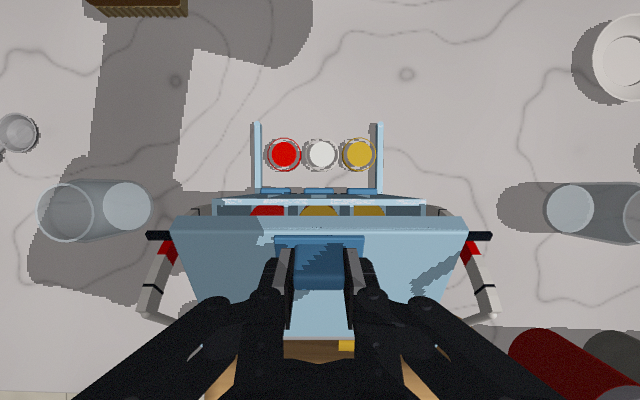

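Everything is in place. The nibs stand inside both red bands, at 33.6–35.6° against a band of 30.4–39.5°. The hold is steady, and the lids, brush and bystanders are where they should be. Handing in.

```bash
python3 - <<'E'
from plant import manip
print(manip.get_state()["time_s"]);print(manip.hand_in())
E
```

```text
26.3083
the job is handed in; nothing more can be done
None
```

I swept all three lids into the bay with the brush and stood the brush on the marble near (0.45, −0.28), about 0.27 m from the bay. I then lifted the cover by its tab and handed in at 26.3 s of the 61 s, still holding the cover up.

**Lids:** The last pictures show all three between the feet, about 16–19 mm behind the feet's front ends. Gold lies close to the left foot, possibly touching its inner face.

**Cover:** Both pointers stand in the red bands. My angle estimates differ: 33.6° from the cover plane and 35.4–35.6° from the pointers. Both are inside the 30.4–39.5° band. The tab grip was steady at about 25 mm.

**Bystanders:** The jars, saucer, teaspoon, ice tray and tea glass looked unmoved by eye. I did not measure them again.

**Measurements that disagreed:** Feet and lids away from the centre of the wrist picture sometimes read 5–9 mm off. A later, better-centred picture put the feet within about 2 mm of where they should be, and I worked from that frame.

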